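Nest the saucepans with their handles fanned

TASK

Put the three steel saucepans away as one nest: first set the middle-sized one down inside the big one, then the smallest inside the middle one, each sitting flat on the floor of the pan below. Fan the three handles so that each clears the others, neighbouring grips about 5 cm or more apart. Leave the big saucepan standing where it is and set the pans down without dropping them; the shallow frying pan is not part of the set.

Things in the scene. Friction and masses are not known exactly. Their poses are not given: they have to be found in the camera images.
- big_pan: The largest of three plain steel saucepans, near the middle of the worktop: 160 mm across outside, 70 mm high, wall 3 mm, floor 4 mm thick, about 0.75 kg. Origin: centre of its underside, z up; the straight black handle runs out along the pan's own +x. Inside diameter 154 mm. Stands loose and empty; it stays where it is. All three handles start out pointing roughly towards the robot
- big_pan_grip (a point): Point on the big saucepan's handle, near the inner end of its black grip, 125 mm out from its axis and 84 mm above its underside, axes as the pan's. The handle is 16 mm wide and 18 mm tall, its grip running from 110 to 195 mm out
- middle_pan: The middle-sized steel saucepan, to the left or right of the big one: 126 mm across outside, 72 mm high, wall 3 mm, floor 4 mm thick, about 0.3 kg. Origin: centre of its underside, z up; the straight black handle runs out along the pan's own +x. Inside diameter 120 mm. Nested flat in the big saucepan its underside is 4 mm above the big one's underside, and its handle passes just over the big one's rim
- middle_pan_grip (a point): Point on this pan's handle, near the inner end of its black grip, 108 mm out from the pan's axis and 86 mm above its underside, axes as the pan's. The handle is level there, with flat upright sides: 16 mm wide, 18 mm tall (9 mm above and below the point), from 93 to 178 mm out from the axis; between it and the rim a 16 mm wide steel neck slopes up from the rim. Meant to be pinched across its width from above; 30 to 60 N holds the pan level enough
- small_pan: The smallest steel saucepan, on the other side of the big one: 92 mm across outside, 74 mm high, wall 3 mm, floor 4 mm thick, about 0.2 kg. Origin: centre of its underside, z up; the straight black handle runs out along the pan's own +x. Nested flat in the middle saucepan its underside is 4 mm above the middle one's underside (8 mm above the big one's), and its handle passes just over the middle one's rim
- small_pan_grip (a point): Point on this pan's handle, near the inner end of its black grip, 96 mm out from the pan's axis and 88 mm above its underside, axes as the pan's. The handle is level there, with flat upright sides: 16 mm wide, 18 mm tall (9 mm above and below the point), from 76 to 161 mm out from the axis; between it and the rim a 16 mm wide steel neck slopes up from the rim. Meant to be pinched across its width from above; 30 to 60 N holds the pan level enough
Not all that is in view belongs to the job. What is shaped like the small_pan but pink is not meant. Leave any pink look-alike of the middle_pan alone.

How it is judged:
By the outcome, as a careful person would: the job done as asked, in the order asked, and still so for the second after the job is handed in, with the robot touching nothing.
It also fails if it takes over 61 s, if anything falls off the work surface, if the arm or the gripper's body presses on something with over 40 N, if the wrist force passes 120 N, or if a joint passes its speed limit or range.

ROBOT

A 7-joint arm with a two-finger parallel gripper is mounted at the origin on the work surface. World frame = base frame: x ahead of the robot, y to its left, z up, the work surface at z = 0. Lengths are in m, angles in rad, forces in N, time in s.
With the tool pointing down it reaches from about 0.35 to 0.9 m from the base axis. Payload 8.1 kg.
Tool frame: the origin (TCP) lies on the centre line of the jaws, within the pads' length; the fingertips stand 19 mm ahead of it and the grasp point (between the pads) is the TCP (arm.tip_reach is the distance from the TCP to the fingertips, in m); z points along the fingers, y is the line along which they close (so a half turn about z gives the same grasp; the last joint's range is limited). The gripper opens to 92 mm and grips with 3 to 60 N. Pads are 19 mm wide; open, the fingers measure 130 mm over their backs; the gripper's body (75 mm by 190 mm) begins 47 mm behind the grasp point.
Start: joints at [-1.364, 0.434, 0.025, 1.573, -0.012, 1.134, -0.075], TCP at [0.191, 0.595, 0.246] pointing down, gripper open.
Joint ranges: [-2.62, 2.62], [-0.44, 2.09], [-1.27, 1.32], [0.08, 2.57], [-1.32, 4.46], [0.12, 2], [-2.74, 2.74]. Speed limits (rad/s): [2.22, 2.22, 3.01, 3.01, 3.14, 3.14, 3.14].

INTERFACE

Orientations are given as a rotation vector (axis times angle).
In Python, from cell import arm gives the robot as it stands.
- The arm moves only by the tool arm_command, never from a script. Its argument "targets" is a list that holds one entry, the list of rows, each a list of 6 numbers: the shift along the tool's x, y, z in m, then the turn, a rotation vector about the tool's x, y, z in rad. A call has 1 to 10 rows; each row shifts and turns the commanded pose from where the row before left it, along the tool's axes as they then stand; what a row does not reach is not made up. A row lasts 1/8 s, in which the tool goes at most 62.5 mm and 10.7 degrees, less where a joint would pass 70% of its speed; a pose out of reach is approached as far as the arm can. A call with a gripper value outside its range is refused whole. "jaw" is the finger opening in m, from 0 to 0.0918, set as the call begins (left out, the last holds). The fingers move at their own pace and stop on an object; "newtons" is the grip in N (left out, the last holds). Time passes only in rows, so rows that do not move let the fingers close. It gives the time, the measured TCP pose, the force, the opening and the grip force at its end, in the units of the state.
- arm.observe(): the state, without advancing time (a new reading comes with each control period).
- arm.get_image(name): name is "scene" or "top"; returns a dict with "pixels" (420x560x3 uint8, red, green, blue), "z_map" (420x560 float32, m along the optical axis (not along the pixel's ray), 0 where there is no reading), "fx", "fy", "cx", "cy" (pixels), "dist" ([k1, k2, p1, p2, k3] as OpenCV has them; the pictures are not rectified), "xyz" and "rotation" of the camera in the world. Camera axes: x right, y down, z forward; pixel columns grow to the right and rows downward; lengths in m; the calibration is good to about 2 mm. A picture is of the moment at which its call begins.
- arm.sign_off(): hands the job in; it is judged then, once.
The state is a dict: "clock": time; "joints": joint angles; "dq": joint speeds; "joint_efforts": joint torques, N m; "position": TCP position; "ee_rot": TCP orientation; "force": force on the tool from outside, world axes, zero at the start; "ft_torque": the same for the moment, N m; "width": opening from 0.0 (shut) to 1.0 (fully open); "gripper_force": force on a finger pad.
Only numpy, scipy, OpenCV 4.12 (cv2) and the standard library are available. Lean on these libraries where they do the work, as an engineer would, in place of code of your own. Each camera call takes 0.05 s, during which the arm holds its last target. There are 200 camera calls.

## Working session

There is one attempt and no reset: what is moved stays moved. The work goes in short steps, Python scripts to look and compute and a tool call to move; the robot and the scene stay as the last step left them, time stands still between calls to the robot, and variables do not carry over. Pictures are saved under pics/ and viewed, at most 10 in all, crops included, and the job is handed in when it is done.

Besides the shell and the picture viewer there is one more tool, called as name([rows], argument=value, ...), one row to a line, values as JSON. arm_command: Moves the arm, as the interface text tells. Its arguments: {"type":"object","properties":{"targets":{"type":"array","items":{"type":"array","items":{"type":"array","items":{"type":"number"}}}},"jaw":{"type":"number"},"newtons":{"type":"number"}},"required":["targets"]}

```bash
ls; mkdir -p pics; python3 - <<'E'
from cell import arm
import cv2,numpy as np,pickle
o=arm.observe(); print({k:np.round(v,3) for k,v in o.items()})
for n in ("top","scene"):
    d=arm.get_image(n); pickle.dump(d,open(f"{n}0.pkl","wb"))
    cv2.imwrite(f"pics/{n}0.png",d["pixels"][:,:,::-1])
    print(n,d["fx"],d["fy"],d["cx"],d["cy"],d["dist"],d["xyz"],d["rotation"])
E
```

```text
pics
{'clock': np.float64(0.0), 'joints': array([-1.364,  0.435,  0.025,  1.574, -0.012,  1.134, -0.075]), 'dq': array([ 0.001,  0.001, -0.   ,  0.002,  0.002, -0.002,  0.002]), 'joint_efforts': array([-0.0000e+00, -6.6786e+01,  9.8500e-01, -3.1447e+01, -6.0000e-02,
        4.3000e-02,  0.0000e+00]), 'position': array([0.19 , 0.595, 0.245]), 'ee_rot': array([-4.850e-01, -3.104e+00,  2.000e-03]), 'force': array([-0.003, -0.505,  0.279]), 'ft_torque': array([ 0.019, -0.001, -0.009]), 'gripper_force': np.float64(0.0), 'width': np.float64(0.997)}
top 430.0825971962149 430.0825971962149 278.62195267384874 212.9152332011488 [-0.01700068  0.          0.          0.          0.        ] [0.28324808 0.00115356 1.04758026] [-2.18361769  2.12332137 -0.08807725]
scene 437.6199794116866 437.6199794116866 278.20216227561474 209.2039808659082 [-0.00405468  0.          0.          0.          0.        ] [ 0.92785645 -0.14865425  1.03940886] [-2.17320196 -1.60076775  0.42371486]
```

View pics/top0.png

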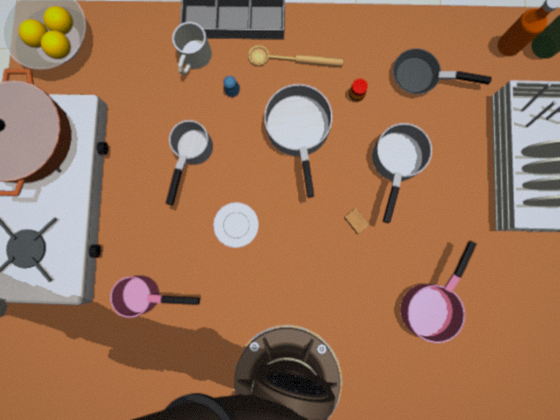

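View pics/scene0.png

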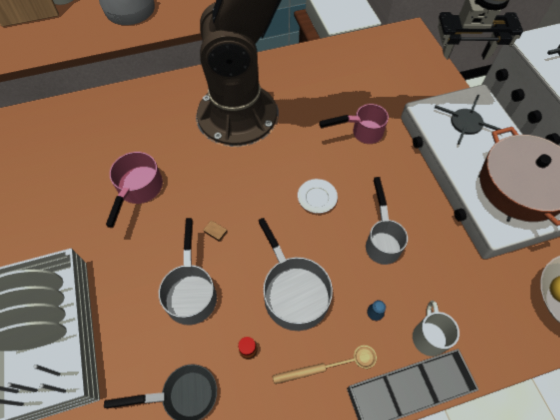

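```bash
cat > h.py <<'E'
import cv2,numpy as np
from scipy.spatial.transform import Rotation as R
from scipy.optimize import least_squares
def cloud(d):
    K=np.array([[d["fx"],0,d["cx"]],[0,d["fy"],d["cy"]],[0,0,1]])
    v,u=np.mgrid[0:420,0:560]
    n=cv2.undistortPoints(np.stack([u,v],-1).reshape(-1,1,2).astype(float),K,np.array(d["dist"])).reshape(-1,2)
    z=d["z_map"].reshape(-1,1)
    P=np.hstack([n*z,z])@R.from_rotvec(d["rotation"]).as_matrix().T+np.array(d["xyz"])
    P[z[:,0]==0]=np.nan
    return P.reshape(420,560,3)
def circ(P,r):
    f=lambda p:np.hypot(P[:,0]-p[0],P[:,1]-p[1])-p[2]
    s=least_squares(f,[*P[:,:2].mean(0),r],loss="soft_l1",f_scale=.001); return s.x,np.sqrt(np.median(s.fun**2))
def pan(P,c0,H,ro,zb=0.0):
    """rim circle + handle line; c0 guess, H rim height, ro outer radius"""
    Q=P[np.isfinite(P).all(-1)]; c=np.array(c0,float)
    for _ in range(3):
        r=np.hypot(*(Q[:,:2]-c).T); m=(abs(Q[:,2]-zb-H)<.004)&(abs(r-ro+.002)<(.025 if _==0 else .01))
        s,e=circ(Q[m],ro); c=s[:2]
    r=np.hypot(*(Q[:,:2]-c).T)
    m2=(r>ro+.035)&(r<ro+.12)&(Q[:,2]>zb+H+.016)&(Q[:,2]<zb+H+.03)
    G=Q[m2]; a=cv2.fitLine(G[:,:2].astype(np.float32),cv2.DIST_HUBER,0,.001,.001).ravel()
    dirn=a[:2]*np.sign(a[:2]@(a[2:]-c)); off=np.cross(dirn,c-a[2:])
    return c,s[2],m.sum(),np.degrees(np.arctan2(dirn[1],dirn[0])),off,m2.sum(),np.median(G[:,2]),r[m2].min(),r[m2].max()
E
python3 - <<'E'
from h import *; import pickle
px={"big":((298,120),(297,292),.070,.080),"mid":((402,152),(187,292),.072,.063),"small":((189,142),(388,240),.074,.046)}
for i,n in enumerate(("top","scene")):
    P=cloud(pickle.load(open(n+"0.pkl","rb")))
    print(n,"table z",np.nanmedian(P[(P[...,2]<.02)&(P[...,2]>-.02)][:,2]))
    for k,v in px.items():
        p=P[v[i][1],v[i][0]]; print(k,np.round(p,4),*[np.round(x,4) for x in pan(P,p[:2],v[2],v[3])])
E
```

```text
top table z 8.088875564915554e-05
big [ 0.6295 -0.0116  0.007 ] [ 0.6171 -0.01  ] 0.0774 303 -170.4695 -0.0003 247 0.0923 0.1151 0.1932
mid [ 0.5557 -0.2706  0.001 ] [ 0.5439 -0.2576] 0.0608 254 165.2036 0.0015 267 0.0941 0.0981 0.177
small [0.5687 0.2599 0.0021] [0.5565 0.2452] 0.0437 177 168.5798 -0.0005 257 0.0965 0.0812 0.1596
scene table z -0.0004485359000850897
big [ 0.6061 -0.0043  0.0041] [ 0.6204 -0.0099] 0.0781 307 -170.5286 -0.0009 201 0.0916 0.1155 0.1952
mid [ 5.246e-01 -2.627e-01  4.000e-04] [ 0.547  -0.2567] 0.0613 250 164.8957 0.0 203 0.0937 0.0983 0.1778
small [0.5424 0.2676 0.0023] [0.5599 0.2453] 0.0445 155 168.8252 -0.0002 182 0.095 0.0812 0.1603
```

```bash
cat >> h.py <<'E'
def down(yaw): # tool z down, tool x at world yaw (deg)
    return R.from_euler("z",yaw,degrees=True)*R.from_rotvec([np.pi,0,0])
def rows(p,r,legs):
    """from pose p,r: legs of (xyz,yaw,n) -> rounded tool-frame rows"""
    for q,yaw,n in legs:
        q=np.array(q);R1=down(yaw);out=[]
        for k in range(n,0,-1):
            t=np.round(r.inv().apply((q-p)/k),3); w=np.round((r.inv()*R1).as_rotvec()/k,3)
            out.append([*map(float,t),*map(float,w)]); p=p+r.apply(t); r=r*R.from_rotvec(w)
        print(str(out).replace(" ",""))
def now():
    from cell import arm
    o=arm.observe(); r=R.from_rotvec(o["ee_rot"]); x=r.as_matrix()[:,0]
    print("t",o["clock"],"p",np.round(o["position"],4),"yaw",np.degrees(np.arctan2(x[1],x[0])).round(2),"F",np.round(o["force"],1),"w",o["width"],"gf",o["gripper_force"],"j",np.round(o["joints"],2))
    return np.array(o["position"]),r
E
python3 -c "
from h import *
p,r=now(); rows(p,r,[((.45,.2,.24),75,10),((.441,-.229,.19),-15,10)])"
```

```text
t 0.1 p [0.1904 0.5949 0.245 ] yaw 162.25 F [-0.1  0.2 -0.1] w 1.0009943904277694 gf 0.0 j [-1.36  0.44  0.02  1.57 -0.01  1.13 -0.08]
[[-0.037,-0.03,0.001,-0.0,0.0,0.152],[-0.041,-0.024,0.0,-0.0,0.0,0.152],[-0.044,-0.017,0.001,-0.0,0.0,0.152],[-0.046,-0.01,0.0,-0.0,0.0,0.152],[-0.047,-0.003,0.001,-0.0,0.0,0.152],[-0.047,0.004,0.0,-0.0,0.0,0.153],[-0.046,0.011,0.001,-0.0,0.0,0.152],[-0.044,0.017,0.0,-0.0,0.0,0.153],[-0.041,0.024,0.001,-0.0,0.001,0.152],[-0.036,0.03,0.0,-0.0,0.0,0.153]]
[[-0.042,0.01,0.005,0.0,0.0,0.157],[-0.04,0.017,0.005,0.0,0.0,0.157],[-0.036,0.023,0.005,0.0,0.0,0.157],[-0.032,0.028,0.005,0.0,0.0,0.157],[-0.028,0.033,0.005,0.0,0.0,0.157],[-0.022,0.037,0.005,0.0,0.0,0.157],[-0.016,0.039,0.005,0.0,0.0,0.157],[-0.01,0.042,0.005,0.0,0.0,0.157],[-0.004,0.043,0.005,0.0,0.0,0.157],[0.003,0.042,0.006,0.0,0.0,0.158]]
```

arm_command([
  [[-0.037,-0.03,0.001,0,0,0.152],[-0.041,-0.024,0,0,0,0.152],[-0.044,-0.017,0.001,0,0,0.152],[-0.046,-0.01,0,0,0,0.152],[-0.047,-0.003,0.001,0,0,0.152],[-0.047,0.004,0,0,0,0.153],[-0.046,0.011,0.001,0,0,0.152],[-0.044,0.017,0,0,0,0.153],[-0.041,0.024,0.001,0,0,0.152],[-0.036,0.03,0,0,0,0.153]],
], jaw=0.05, newtons=50)

```text
clock: 1.35
position: [0.4506, 0.1991, 0.2406]
ee_rot: [-2.497, -1.906, 0.0]
force: [0.4, -0.5, 0.6]
width: 0.546
gripper_force: 0.0
```

arm_command([
  [[-0.042,0.01,0.005,0,0,0.157],[-0.04,0.017,0.005,0,0,0.157],[-0.036,0.023,0.005,0,0,0.157],[-0.032,0.028,0.005,0,0,0.157],[-0.028,0.033,0.005,0,0,0.157],[-0.022,0.037,0.005,0,0,0.157],[-0.016,0.039,0.005,0,0,0.157],[-0.01,0.042,0.005,0,0,0.157],[-0.004,0.043,0.005,0,0,0.157],[0.003,0.042,0.006,0,0,0.158]],
])

```text
clock: 2.6
position: [0.4405, -0.2294, 0.1895]
ee_rot: [-3.113, 0.418, -0.0]
force: [0.8, 0.1, -0.3]
width: 0.547
gripper_force: 0.0
```

```bash
python3 -c "
from h import *
p,r=now(); rows(p,r,[((.441,-.229,.16),-15,2),((.441,-.229,.087),-15,4)])"
```

```text
t 2.6 p [ 0.4405 -0.2294  0.1895] yaw -15.3 F [ 0.8  0.1 -0.3] w 0.5472764566680364 gf 0.0 j [-0.33  0.39  0.94  2.   -0.39  0.94 -1.03]
[[0.0,-0.0,0.015,-0.0,-0.0,-0.003],[0.0,-0.0,0.014,-0.0,-0.0,-0.002]]
[[0.0,-0.0,0.018,-0.0,-0.0,-0.0],[0.0,-0.0,0.018,-0.0,-0.0,-0.0],[0.0,-0.0,0.019,-0.0,-0.0,-0.0],[0.0,-0.0,0.018,-0.0,-0.0,-0.0]]
```

arm_command([
  [[0,0,0.015,0,0,-0.003],[0,0,0.02,0,0,-0.002],[0,0,0.02,0,0,0],[0,0,0.02,0,0,0],[0,0,0.018,0,0,0],[0,0,0.01,0,0,0],[0,0,0,0,0,0]],
])

```text
clock: 3.48
position: [0.4403, -0.2279, 0.0862]
ee_rot: [-3.115, 0.403, 0.002]
force: [0.6, -0.5, 0.9]
width: 0.541
gripper_force: 0.0
```

arm_command([
  [[0,0,0,0,0,0],[0,0,0,0,0,0],[0,0,0,0,0,0],[0,0,0,0,0,0],[0,0,0,0,0,0],[0,0,0,0,0,0]],
], jaw=0.0, newtons=50)

```text
clock: 4.22
position: [0.4408, -0.2283, 0.0869]
ee_rot: [-3.116, 0.403, -0.001]
force: [-0.9, -1.4, 3.7]
width: 0.168
gripper_force: 50.0
```

```bash
python3 -c "
from h import *
p,r=now()"
```

```text
t 4.225 p [ 0.4408 -0.2283  0.0869] yaw -14.75 F [-0.9 -1.4  3.7] w 0.1681088759712933 gf 49.97127950191498 j [-0.19  0.54  0.78  2.1  -0.57  0.73 -0.87]
```

arm_command([
  [[0,0,-0.005,0,0,0],[0,0,-0.01,0,0,0],[0,0,-0.02,0,0,0],[0,0,-0.025,0,0,0],[0,0,-0.03,0,0,0],[0,0,-0.025,0,0,0],[0,0,-0.015,0,0,0],[0,0,-0.01,0,0,0],[0,0,0,0,0,0],[0,0,0,0,0,0]],
])

```text
clock: 5.48
position: [0.4403, -0.2279, 0.226]
ee_rot: [-3.115, 0.403, 0.002]
force: [-0.2, 0.8, -2.4]
width: 0.169
gripper_force: 50.0
```

```bash
cat >> h.py <<'E'
def held(P,c0,zc,ro,ri):
    """pan in hand: plane through rim points by robust fit, then circle"""
    Q=P[np.isfinite(P).all(-1)]; r=np.hypot(*(Q[:,:2]-c0).T)
    G=Q[(r<ro+.012)&(abs(Q[:,2]-zc)<.02)]
    # top-most point per angular bin = rim
    c=np.array(c0,float)
    for _ in range(3):
        a=np.degrees(np.arctan2(G[:,1]-c[1],G[:,0]-c[0]))//8; rr=np.hypot(*(G[:,:2]-c).T)
        ok=rr<ro+.006
        rim=np.array([G[ok&(a==k)][G[ok&(a==k)][:,2].argsort()[-4:]].mean(0) for k in np.unique(a) if (ok&(a==k)).sum()>5])
        f=lambda q:q[0]+q[1]*(rim[:,0]-c[0])+q[2]*(rim[:,1]-c[1])-rim[:,2]
        pl=least_squares(f,[zc,0,0],loss="soft_l1",f_scale=.001).x
        rim=rim[abs(f(pl))<.004]; s,e=circ(rim,ro); c=s[:2]
    print("held c",np.round(c,4),"r",s[2].round(4),"rim z",pl[0].round(4),"slopes deg",np.degrees(pl[1:]).round(2),"n",len(rim))
    return c,pl
E
python3 - <<'E'
from h import *; import pickle
from cell import arm
p,r=now(); x=r.as_matrix()[:,0]; c0=p[:2]+.108*x[:2]; print(c0)
for n in ("top","scene"):
    d=arm.get_image(n); pickle.dump(d,open(f"{n}1.pkl","wb")); cv2.imwrite(f"pics/{n}1.png",d["pixels"][:,:,::-1])
    held(cloud(d),c0,p[2]-.014,.063,.06)
E
```

```text
t 5.475 p [ 0.4403 -0.2279  0.226 ] yaw -14.74 F [-0.2  0.8 -2.4] w 0.16877507981004727 gf 49.96978282928467 j [-0.38  0.34  0.98  1.96 -0.33  1.02 -1.07]
[ 0.54474689 -0.25533812]
held c [ 0.5429 -0.2562] r 0.0613 rim z 0.2102 slopes deg [-0.3   0.34] n 22
held c [ 0.5467 -0.2556] r 0.061 rim z 0.2097 slopes deg [-0.56  0.28] n 42
```

```bash
python3 -c "
from h import *
p,r=now(); rows(p,r,[((.565,-.1035,.22),60,10)])"
```

```text
t 5.575 p [ 0.4403 -0.228   0.2261] yaw -14.75 F [ 0.1 -0.  -2. ] w 0.1709019055741202 gf 49.96972382068634 j [-0.38  0.34  0.98  1.96 -0.33  1.02 -1.07]
[[0.009,-0.015,0.001,-0.0,0.0,-0.13],[0.011,-0.014,0.001,-0.0,0.0,-0.131],[0.012,-0.012,0.0,-0.0,0.0,-0.13],[0.014,-0.011,0.001,-0.0,0.0,-0.131],[0.015,-0.009,0.0,-0.0,0.0,-0.13],[0.016,-0.007,0.001,-0.0,0.0,-0.131],[0.017,-0.004,0.0,-0.0,0.0,-0.13],[0.018,-0.002,0.001,-0.0,0.0,-0.131],[0.018,0.0,0.0,-0.001,0.0,-0.13],[0.017,0.002,0.001,-0.0,0.001,-0.131]]
```

arm_command([
  [[0.009,-0.015,0.001,0,0,-0.13],[0.011,-0.014,0.001,0,0,-0.131],[0.012,-0.012,0,0,0,-0.13],[0.014,-0.011,0.001,0,0,-0.131],[0.015,-0.009,0,0,0,-0.13],[0.016,-0.007,0.001,0,0,-0.131],[0.017,-0.004,0,0,0,-0.13],[0.018,-0.002,0.001,0,0,-0.131],[0.018,0,0,-0.001,0,-0.13],[0.017,0.002,0.001,0,0.001,-0.131]],
])

```text
clock: 6.82
position: [0.5651, -0.1035, 0.22]
ee_rot: [2.717, 1.577, 0.0]
force: [-0.1, -0.2, -2.2]
width: 0.169
gripper_force: 50.0
```

arm_command([
  [[0,0,0,0,0,0],[0,0,0.02,0,0,0],[0,0,0.02,0,0,0],[0,0,0,0,0,0],[0,0,0,0,0,0]],
])

```text
clock: 7.45
position: [0.5649, -0.1046, 0.1813]
ee_rot: [2.721, 1.568, 0.002]
force: [-0.0, 0.9, -2.0]
width: 0.175
gripper_force: 50.0
```

```bash
python3 - <<'E'
from h import *; import pickle
from cell import arm
p,r=now(); x=r.as_matrix()[:,0]; c0=p[:2]+.108*x[:2]; print(c0)
for n in ("top","scene"):
    d=arm.get_image(n); pickle.dump(d,open(f"{n}2.pkl","wb")); cv2.imwrite(f"pics/{n}2.png",d["pixels"][:,:,::-1])
    P=cloud(d); held(P,c0,p[2]-.014,.063,.06)
    print(pan(P,(.618,-.01),.070,.080))
rows(p,r,[((.565,-.1035,.098),60,8)])
E
```

```text
t 7.45 p [ 0.5649 -0.1046  0.1813] yaw 59.91 F [-0.   0.9 -2. ] w 0.17464879455996957 gf 49.969847202301025 j [-0.31  0.45  0.56  1.81 -0.28  0.96 -0.15]
[ 0.61903149 -0.01111467]
held c [ 0.6177 -0.0117] r 0.0608 rim z 0.1663 slopes deg [-0.44 -1.13] n 17Traceback (most recent call last):
  File "<stdin>", line 7, in <module>
  File "h.py", line 23, in pan
    G=Q[m2]; a=cv2.fitLine(G[:,:2].astype(np.float32),cv2.DIST_HUBER,0,.001,.001).ravel()
               ~~~~~~~~~~~^^^^^^^^^^^^^^^^^^^^^^^^^^^^^^^^^^^^^^^^^^^^^^^^^^^^^^^
cv2.error: OpenCV(4.12.0) /io/opencv/modules/imgproc/src/linefit.cpp:50: error: (-215:Assertion failed) count > 0 in function 'fitLine2D_wods'
```

arm_command([
  [[0.001,0,0.015,0,0,0],[0,0,0.015,0,0,0],[0,0,0.015,0,0,0],[0,0,0.015,0,0,0],[0,0,0.01,0,0,0],[0,0,0.008,0,0,0],[0,0,0.004,0,0,0],[0,0,0,0,0,0]],
])

```text
clock: 8.5
position: [0.5655, -0.103, 0.0987]
ee_rot: [2.72, 1.571, 0.002]
force: [-0.2, -0.4, -2.9]
width: 0.17
gripper_force: 50.0
```

```bash
python3 - <<'E'
from h import *
p,r=now()
E
```

```text
t 8.5 p [ 0.5655 -0.103   0.0987] yaw 60.02 F [-0.2 -0.4 -2.9] w 0.17007910869184778 gf 49.970027804374695 j [-0.26  0.55  0.5   1.89 -0.36  0.79 -0.09]
```

arm_command([
  [[0,0,0.003,0,0,0],[0,0,0.002,0,0,0],[0,0,0.001,0,0,0],[0,0,0.001,0,0,0],[0,0,0,0,0,0]],
])

```text
clock: 9.12
position: [0.5655, -0.103, 0.0917]
ee_rot: [2.72, 1.571, 0.002]
force: [-0.3, 0.4, -1.1]
width: 0.166
gripper_force: 50.0
```

arm_command([
  [[0,0,0.001,0,0,0],[0,0,0,0,0,0]],
])

```text
clock: 9.38
position: [0.5656, -0.1031, 0.0909]
ee_rot: [2.72, 1.571, 0.002]
force: [-1.1, 0.4, 1.2]
width: 0.172
gripper_force: 50.0
```

arm_command([
  [[0,0,0.001,0,0,0],[0,0,0,0,0,0]],
])

```text
clock: 9.62
position: [0.5655, -0.1036, 0.0906]
ee_rot: [2.72, 1.57, 0.003]
force: [-4.1, -0.4, 10.7]
width: 0.17
gripper_force: 50.0
```

arm_command([
  [[0,0,0,0,0,0],[0,0,0,0,0,0],[0,0,0,0,0,0]],
], jaw=0.045)

```text
clock: 10.0
position: [0.5656, -0.1028, 0.0896]
ee_rot: [2.72, 1.572, 0.002]
force: [-0.9, 0.6, -0.6]
width: 0.446
gripper_force: 0.0
```

arm_command([
  [[0,0,-0.01,0,0,0],[0,0,-0.02,0,0,0],[0,0,-0.03,0,0,0],[0,0,-0.04,0,0,0],[0,0,-0.03,0,0,0]],
])

```text
clock: 10.62
position: [0.5656, -0.1033, 0.222]
ee_rot: [2.719, 1.57, 0.004]
force: [0.1, 0.3, 0.8]
width: 0.488
gripper_force: 0.0
```

```bash
python3 - <<'E'
from h import *
p,r=now()
g=np.array([.5582,.2453]); a=np.radians(168.7); q=g+.096*np.array([np.cos(a),np.sin(a)]); print(q)
rows(p,r,[((*(p[:2]*.3+q*.7),.215),148,10),((*q,.16),168.7,4)])
E
```

```text
t 10.625 p [ 0.5656 -0.1033  0.222 ] yaw 60.01 F [0.1 0.3 0.8] w 0.48807782023838403 gf 0.0 j [-0.33  0.41  0.58  1.77 -0.25  1.04 -0.18]
[0.46406099 0.26411083]
[[0.019,-0.019,0.001,0.0,0.0,-0.154],[0.021,-0.016,0.001,0.0,0.0,-0.154],[0.024,-0.012,0.001,0.0,0.0,-0.153],[0.025,-0.009,0.001,0.0,0.0,-0.154],[0.026,-0.005,0.0,0.0,0.0,-0.153],[0.027,-0.001,0.001,0.0,0.0,-0.154],[0.026,0.004,0.0,0.001,0.0,-0.153],[0.026,0.007,0.001,0.0,0.001,-0.154],[0.024,0.011,0.0,0.001,0.0,-0.153],[0.022,0.015,0.001,0.0,0.001,-0.154]]
[[0.021,0.019,0.014,0.0,-0.0,-0.09],[0.019,0.021,0.014,0.0,-0.0,-0.09],[0.017,0.023,0.013,0.0,-0.0,-0.091],[0.016,0.025,0.014,0.0,-0.0,-0.09]]
```

arm_command([
  [[0.019,-0.019,0.001,0,0,-0.154],[0.021,-0.016,0.001,0,0,-0.154],[0.024,-0.012,0.001,0,0,-0.153],[0.025,-0.009,0.001,0,0,-0.154],[0.026,-0.005,0,0,0,-0.153],[0.027,-0.001,0.001,0,0,-0.154],[0.026,0.004,0,0.001,0,-0.153],[0.026,0.007,0.001,0,0.001,-0.154],[0.024,0.011,0,0.001,0,-0.153],[0.022,0.015,0.001,0,0.001,-0.154]],
], jaw=0.05)

```text
clock: 11.88
position: [0.4939, 0.1543, 0.2135]
ee_rot: [-0.858, -3.021, -0.0]
force: [-0.3, 0.2, 0.3]
width: 0.543
gripper_force: 0.0
```

arm_command([
  [[0.021,0.019,0.014,0,0,-0.09],[0.019,0.021,0.014,0,0,-0.09],[0.017,0.023,0.013,0,0,-0.091],[0.016,0.025,0.014,0,0,-0.09],[0,0,0,0,0,0],[0,0,0,0,0,0]],
])

```text
clock: 12.62
position: [0.463, 0.2644, 0.1574]
ee_rot: [-0.308, -3.125, 0.001]
force: [1.1, -0.9, -0.2]
width: 0.546
gripper_force: 0.0
```

```bash
python3 - <<'E'
from h import *; import pickle
from cell import arm
p,r=now()
for n in ("top","scene"):
    d=arm.get_image(n); pickle.dump(d,open(f"{n}3.pkl","wb")); cv2.imwrite(f"pics/{n}3.png",d["pixels"][:,:,::-1])
    P=cloud(d)
    for k,a in {"big":((.6188,-.01),.070,.080),"mid":((.6188,-.01),.072,.063,.004),"small":((.5582,.2453),.074,.046)}.items():
        try: print(n,k,*[np.round(x,4) for x in pan(P,*a)])
        except Exception as e: print(n,k,"fail",str(e)[:60])
rows(p,r,[((.4641,.2641,.088),168.7,6)])
E
```

```text
t 12.625 p [0.463  0.2644 0.1574] yaw 168.75 F [ 1.1 -0.9 -0.2] w 0.5459407165647374 gf 0.0 j [-0.65  0.38  0.04  1.91 -0.02  0.86  0.78]
top big [ 0.6172 -0.0099] 0.0773 295 129.4239 -0.1355 433 0.0941 0.1151 0.1937
top mid [ 0.6187 -0.0102] 0.0605 244 -52.0369 0.1282 399 0.0968 0.0984 0.1826
top small [0.556  0.2452] 0.0439 109 -174.419 0.0368 79 0.0963 0.1186 0.1511
scene big [ 0.6203 -0.0098] 0.0781 298 129.2268 -0.1348 383 0.0932 0.115 0.1946
scene mid [ 0.6219 -0.0101] 0.0611 241 -52.9029 0.127 319 0.0967 0.098 0.1815
scene small [0.5597 0.2453] 0.0444 153 168.0431 -0.0014 99 0.0957 0.0819 0.1257
[[-0.0,-0.0,0.012,-0.0,-0.0,0.0],[-0.0,-0.0,0.011,-0.0,-0.0,0.0],[-0.0,-0.0,0.012,-0.0,-0.0,0.0],[-0.0,-0.0,0.011,-0.0,-0.001,0.0],[-0.001,-0.0,0.012,-0.0,-0.0,0.0],[-0.0,-0.0,0.011,-0.001,-0.001,0.001]]
```

View pics/scene3.png

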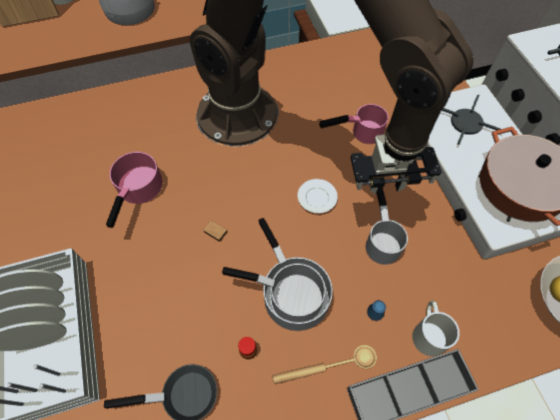

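The scene view shows the middle pan nested concentrically in the big one at (298, 290). Its handle, at (245, 273), is well clear of the big pan's handle at (270, 233), and the big pan hasn't moved. The gripper is above the small pan's handle at (383, 205), so I'll descend and grip.

arm_command([
  [[-0.001,0,0.015,0,0,0],[0,0,0.02,0,0,0],[0,0,0.02,0,0,0],[0,0,0.01,0,0,0],[0,0,0.004,0,0,0],[0,0,0,0,0,0]],
])

```text
clock: 13.48
position: [0.4641, 0.2642, 0.0888]
ee_rot: [-0.309, -3.125, -0.0]
force: [0.7, -0.1, 0.9]
width: 0.544
gripper_force: 0.0
```

arm_command([
  [[0,0,0,0,0,0],[0,0,0,0,0,0],[0,0,0,0,0,0],[0,0,0,0,0,0],[0,0,0,0,0,0],[0,0,0,0,0,0]],
], jaw=0.0, newtons=50)

```text
clock: 14.22
position: [0.464, 0.2644, 0.0889]
ee_rot: [-0.308, -3.125, -0.001]
force: [-1.0, -1.3, 2.9]
width: 0.169
gripper_force: 50.0
```

arm_command([
  [[0,0,-0.005,0,0,0],[0,0,-0.01,0,0,0],[0,0,-0.02,0,0,0],[0,0,-0.025,0,0,0],[0,0,-0.03,0,0,0],[0,0,-0.025,0,0,0],[0,0,-0.015,0,0,0],[0,0,-0.01,0,0,0],[0,0,0,0,0,0],[0,0,0,0,0,0]],
])

```text
clock: 15.48
position: [0.4637, 0.2639, 0.2279]
ee_rot: [-0.308, -3.124, 0.001]
force: [-0.3, 0.6, -2.0]
width: 0.173
gripper_force: 50.0
```

```bash
python3 - <<'E'
from h import *; import pickle
from cell import arm
p,r=now(); x=r.as_matrix()[:,0]; c0=p[:2]-.096*x[:2]; print(c0); cs=[]
for n in ("top","scene"):
    d=arm.get_image(n); cv2.imwrite(f"pics/{n}4.png",d["pixels"][:,:,::-1])
    try: cs.append(held(cloud(d),c0,p[2]-.014,.046,.043)[0])
    except Exception as e: print(n,"fail",str(e)[:60])
a=np.radians(135); q=np.array([.6203,-.0101])+.096*np.array([np.cos(a),np.sin(a)]); print(q)
rows(p,r,[((*q,.222),135,10)])
E
```

```text
t 15.475 p [0.4637 0.2639 0.2279] yaw 168.72 F [-0.3  0.6 -2. ] w 0.17300407581035274 gf 49.99879539012909 j [-0.65  0.3   0.05  1.82 -0.02  1.02  0.77]
[0.55788212 0.24514606]
held c [0.5555 0.2448] r 0.0444 rim z 0.2122 slopes deg [-0.26 -0.03] n 33
held c [0.5593 0.2445] r 0.0444 rim z 0.2116 slopes deg [-0.47 -0.23] n 36
[0.55241775 0.05778225]
[[-0.013,-0.018,0.001,-0.0,-0.0,0.059],[-0.014,-0.018,0.001,-0.0,-0.0,0.059],[-0.015,-0.017,0.0,-0.0,-0.0,0.059],[-0.016,-0.016,0.001,-0.0,-0.0,0.059],[-0.017,-0.015,0.0,-0.0,-0.0,0.059],[-0.017,-0.014,0.001,-0.0,-0.0,0.059],[-0.018,-0.013,0.0,-0.001,-0.001,0.059],[-0.019,-0.012,0.001,-0.0,-0.0,0.059],[-0.02,-0.011,0.0,-0.001,-0.001,0.058],[-0.02,-0.009,0.001,-0.0,-0.0,0.059]]
```

arm_command([
  [[-0.013,-0.018,0.001,0,0,0.059],[-0.014,-0.018,0.001,0,0,0.059],[-0.015,-0.017,0,0,0,0.059],[-0.016,-0.016,0.001,0,0,0.059],[-0.017,-0.015,0,0,0,0.059],[-0.017,-0.014,0.001,0,0,0.059],[-0.018,-0.013,0,-0.001,-0.001,0.059],[-0.019,-0.012,0.001,0,0,0.059],[-0.02,-0.011,0,-0.001,-0.001,0.058],[-0.02,-0.009,0.001,0,0,0.059]],
])

```text
clock: 16.82
position: [0.5536, 0.0566, 0.2226]
ee_rot: [1.208, 2.899, 0.002]
force: [1.2, -0.1, -1.9]
width: 0.165
gripper_force: 50.0
```

arm_command([
  [[0,0,0,0,0,0],[0,0,0.02,0,0,0],[0,0,0.02,0,0,0],[0,0,0,0,0,0],[0,0,0,0,0,0]],
])

```text
clock: 17.45
position: [0.5534, 0.0585, 0.1832]
ee_rot: [1.202, 2.901, 0.003]
force: [-0.1, -0.5, -1.7]
width: 0.171
gripper_force: 50.0
```

```bash
python3 - <<'E'
from h import *; import pickle
from cell import arm
p,r=now(); x=r.as_matrix()[:,0]; c0=p[:2]-.096*x[:2]; print(c0)
for n in ("top","scene"):
    d=arm.get_image(n); cv2.imwrite(f"pics/{n}5.png",d["pixels"][:,:,::-1])
    try: held(cloud(d),c0,p[2]-.014,.046,.043)
    except Exception as e: print(n,"fail",str(e)[:60])
rows(p,r,[((.5524,.0578,.103),135,7)])
E
```

```text
t 17.45 p [0.5534 0.0585 0.1832] yaw 135.0 F [-0.1 -0.5 -1.7] w 0.17058208542033426 gf 49.99863088130951 j [-0.38  0.39  0.24  1.84 -0.11  0.93  0.7 ]
[ 0.62125528 -0.00936207]
held c [ 0.6196 -0.0098] r 0.0437 rim z 0.1673 slopes deg [ 0.07 -0.21] n 22
held c [ 0.6231 -0.009 ] r 0.0443 rim z 0.1675 slopes deg [-0.03  0.31] n 35
[[0.0,-0.0,0.011,0.0,0.0,0.0],[0.0,-0.0,0.012,0.0,0.0,0.0],[0.0,-0.0,0.011,0.0,0.0,0.0],[0.0,-0.0,0.012,0.001,0.0,0.0],[0.0,-0.0,0.011,0.0,0.0,0.0],[0.0,-0.001,0.012,0.001,0.0,0.0],[0.0,-0.0,0.011,0.0,0.0,0.0]]
```

View pics/scene5.png

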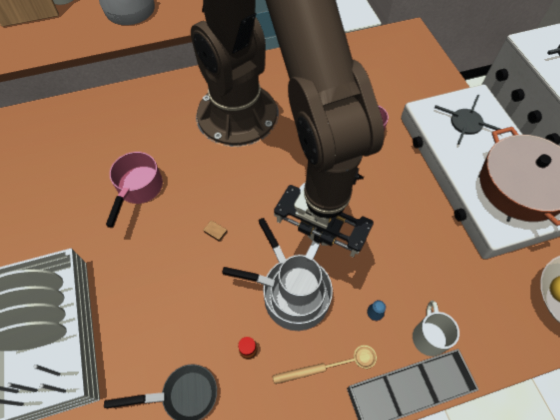

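The small pan hangs over the nest at (300, 278), within about 1 mm of the middle pan's centre, and its handle at (315, 245) is clear of the other two. Lowering it now.

arm_command([
  [[0,0,0.015,0,0,0],[0,0,0.015,0,0,0],[0,0,0.015,0,0,0],[0,0,0.015,0,0,0],[0,0,0.01,0,0,0],[0,0,0.007,0,0,0],[0,0,0.003,0,0,0],[0,0,0,0,0,0]],
])

```text
clock: 18.55
position: [0.5532, 0.0582, 0.1027]
ee_rot: [1.203, 2.901, 0.002]
force: [-0.0, 0.6, -1.6]
width: 0.173
gripper_force: 50.0
```

arm_command([
  [[0,0,0.001,0,0,0],[0,0,0.001,0,0,0],[0,0,0.001,0,0,0],[0,0,0,0,0,0]],
])

```text
clock: 19.05
position: [0.5531, 0.0582, 0.0996]
ee_rot: [1.203, 2.902, 0.002]
force: [0.2, -0.2, -2.2]
width: 0.173
gripper_force: 50.0
```

arm_command([
  [[0,0,0.001,0,0,0],[0,0,0,0,0,0]],
])

```text
clock: 19.3
position: [0.5531, 0.0582, 0.0985]
ee_rot: [1.203, 2.902, 0.002]
force: [0.2, 0.8, -1.9]
width: 0.171
gripper_force: 50.0
```

arm_command([
  [[0,0,0.001,0,0,0],[0,0,0,0,0,0]],
])

```text
clock: 19.55
position: [0.5531, 0.0582, 0.0975]
ee_rot: [1.203, 2.902, 0.002]
force: [-0.3, -0.5, -1.6]
width: 0.17
gripper_force: 50.0
```

arm_command([
  [[0,0,0.001,0,0,0],[0,0,0,0,0,0]],
])

```text
clock: 19.8
position: [0.5532, 0.0583, 0.0969]
ee_rot: [1.202, 2.902, 0.002]
force: [-2.4, 0.7, 3.0]
width: 0.172
gripper_force: 50.0
```

Contact is at the expected height, so I'll release and retreat.

arm_command([
  [[0,0,0,0,0,0],[0,0,0,0,0,0],[0,0,0,0,0,0]],
], jaw=0.045)

```text
clock: 20.18
position: [0.5533, 0.0581, 0.0966]
ee_rot: [1.203, 2.901, 0.002]
force: [-0.6, 0.4, -0.7]
width: 0.446
gripper_force: 0.0
```

arm_command([
  [[0,0,-0.01,0,0,0],[0,0,-0.02,0,0,0],[0,0,-0.03,0,0,0],[0,0,-0.04,0,0,0],[0,0,-0.03,0,0,0],[0.04,0,0,0,0,0],[0.04,0,0,0,0,0],[0.04,0,0,0,0,0],[0,0,0,0,0,0],[0,0,0,0,0,0]],
])

```text
clock: 21.42
position: [0.4687, 0.1426, 0.2272]
ee_rot: [1.202, 2.901, 0.003]
force: [0.7, 0.1, 0.3]
width: 0.488
gripper_force: 0.0
```

```bash
python3 - <<'E'
from h import *
from cell import arm
p,r=now()
for n in ("top","scene"):
    d=arm.get_image(n); cv2.imwrite(f"pics/{n}6.png",d["pixels"][:,:,::-1]); P=cloud(d)
    for k,a in {"big":((.6188,-.01),.070,.080),"mid":((.62,-.01),.072,.063,.004),"small":((.62,-.01),.074,.046,.008)}.items():
        try: print(n,k,*[np.round(x,4) for x in pan(P,*a)][:2])
        except Exception as e: print(n,k,"fail")
    for c0,z,ro in(((.62,-.01),.082,.046),((.62,-.01),.076,.063)):
        try: held(P,c0,z,ro,0)
        except Exception as e: print("fail")
E
```

```text
t 21.425 p [0.4687 0.1426 0.2272] yaw 134.97 F [0.7 0.1 0.3] w 0.48842021079241876 gf 0.0 j [-0.58  0.23  0.21  1.93 -0.06  0.98  0.44]
top big [ 0.6172 -0.01  ] 0.0773
top mid [ 0.6188 -0.0102] 0.0605
top small [ 0.6197 -0.0098] 0.0436
held c [ 0.6197 -0.0097] r 0.0435 rim z 0.0813 slopes deg [-1.    0.33] n 35
held c [ 0.6192 -0.0098] r 0.0444 rim z 0.0812 slopes deg [-0.96  0.5 ] n 42
scene big [ 0.6203 -0.0098] 0.0782
scene mid [ 0.622  -0.0101] 0.0612
scene small [ 0.6226 -0.0092] 0.0443
held c [ 0.6228 -0.0094] r 0.0441 rim z 0.0808 slopes deg [-0.62  1.22] n 31
held c [ 0.6222 -0.0116] r 0.0463 rim z 0.0808 slopes deg [-0.36  0.62] n 43
```

View pics/scene6.png

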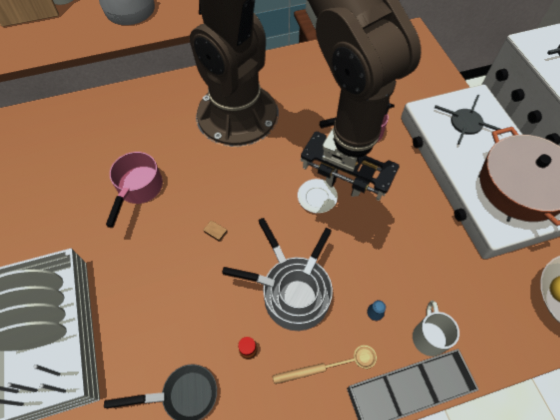

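View pics/top6.png

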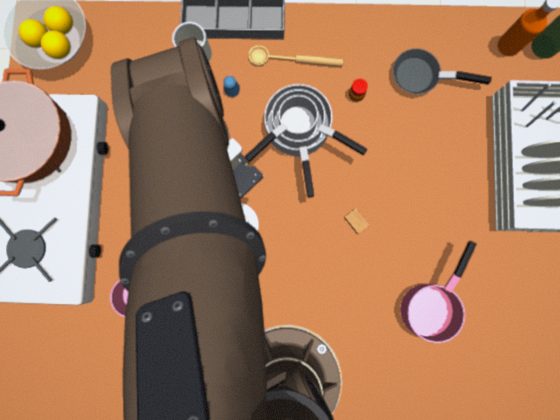

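Both views show a concentric nest: scene at (298, 292), top at (298, 120). The three handles are fanned about 50° apart, the rim heights match flat seating, and the gripper is clear of everything.

```bash
python3 -c "
from cell import arm
print(arm.sign_off())"
```

```text
the job is handed in; nothing more can be done
None
```

The three saucepans are nested with the middle one in the big one and the smallest in the middle, all sitting flat with handles fanned about 50° apart; the big pan stayed where it was, and the job was handed in after about 21.5 s.

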